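# Stack the rinsed mould frame on the loaded one

## Robot

A 7-joint arm with a two-finger parallel gripper is mounted at the origin on the work surface. World frame = base frame: x ahead of the robot, y to its left, z up, the work surface at z = 0. Lengths are in m, angles in rad, forces in N, time in s.
With the tool pointing down it reaches from about 0.425 to 0.875 m from the base axis. Payload 8.4 kg.
Tool frame: the origin (TCP) lies midway between the tips of the shut fingers; the grasp point (between the pads) lies 19 mm behind it; z points along the fingers, y is the line along which they close (so a half turn about z gives the same grasp; the last joint's range is limited). The gripper opens to 87 mm and grips with 3 to 60 N. Pads are 19 mm wide; open, the fingers measure 117 mm over their backs; the gripper's body (75 mm by 190 mm) begins 51 mm behind the grasp point.
Start: joints at [-1.306, 0.333, 0.04, 1.465, -0.013, 1.343, -0.059], TCP at [0.231, 0.607, 0.223] pointing down, gripper open.
Joint ranges: [-2.58, 2.58], [-0.38, 2.09], [-1.3, 1.39], [0.25, 2.4], [-1.5, 4.64], [0.08, 2.09], [-2.65, 2.65]. Speed limits (rad/s): [2.22, 2.22, 2.79, 2.79, 3.14, 3.14, 3.14].

## Interface

Orientations are given as [roll, pitch, yaw] about the fixed x, y, z axes, in that order (R = Rz(yaw) Ry(pitch) Rx(roll)).
In Python, from workcell import monitor, vision, hand_in gives the robot as it stands.
- The arm moves only by the tool carry_out, never from a script. Its argument "motion" is a list of rows, each a list of 7 numbers: the shift along the tool's x, y, z in units of 60 mm (1.0 is 60 mm), then the turn, a rotation vector about the tool's x, y, z in units of 8 degrees (1.0 is 8 degrees), then the closure, from 0 (fully open) to 1 (shut). In form: [[tx, ty, tz, ax, ay, az, grip], ...]. A call has 1 to 8 rows; each row shifts and turns the commanded pose from where the row before left it, along the tool's axes as they then stand; what a row does not reach is not made up. A row lasts 1/8 s, in which the tool goes at most 62.5 mm and 10.7 degrees, less where a joint would pass 70% of its speed; a pose out of reach is approached as far as the arm can. A call is refused whole if a number of a shift passes 1 or a number of a turn 1, either way. A call with a gripper value outside its range is refused whole. The fingers move at their own pace and stop on an object; the grip force is fixed at half the most. Time passes only in rows, so rows that do not move let the fingers close. It gives the time, the measured TCP pose, the force, the opening and the grip force at its end, in the units of the state.
- monitor.get_obs(): the state, without advancing time (a new reading comes with each control period).
- vision.snapshot(name): name is "side" or "top"; returns the picture (384x512x3 uint8, red, green, blue); there is no depth.
- vision.camera_info(name): a dict with "K" (3x3 intrinsics, pixels), "pose" (4x4, takes a point from camera to world coordinates). Camera axes: x right, y down, z forward; pixel columns grow to the right and rows downward; lengths in m; the calibration is good to about 2 mm. A picture is of the moment at which its call begins. camera_info takes no time and is no camera call.
- hand_in(): hands the job in; it is judged then, once.
The state is a dict: "time": time; "joints": joint angles; "joint_velocities": joint speeds; "joint_torque": joint torques, N m; "eef_pos": TCP position; "ee_rot": TCP orientation; "force": force on the tool from outside, world axes, zero at the start; "torque": the same for the moment, N m; "grip_width": finger opening in m; "finger_force": force on a finger pad.
Only numpy, scipy, OpenCV 4.12 (cv2) and the standard library are available. Lean on these libraries where they do the work, as an engineer would, in place of code of your own. Each camera call takes 0.05 s, during which the arm holds its last target. There are 200 camera calls.

## Task

The empty steel mould frame has finished dripping on the sloping stand. Lift it off and stack it level on the frame that holds the two filled moulds: lower it gently until all four of its feet are fully home in the corner cups of the frame below, and only then let go. Leave the lower frame where it stands, and do not disturb the moulds or the other things on the table.

Things in the scene. Friction and masses are not known exactly. Their poses are not given: they have to be found in the camera images.
- upper_frame: The empty frame, bare steel, 0.4-0.8 kg, loose; at the start its feet stand on the drip stand's 35 deg slope, the two low ones against the lip. Origin: middle of its four feet, level with their undersides; x along its short side, y its long side, z up through it (leaning 35 deg over the stand's low edge at first). Half a turn about z changes nothing. Rails 10 mm square join the posts, z = 65 to 75 mm.
- upper_rail (a point): Middle of the empty frame's centre rail, 65 mm up the frame's z from its origin, axes as the frame's. The rail runs along x at y = 0, 12 mm thick, 20 mm deep (z = 55 to 75), with an open bay each side (89 mm in y, 130 mm in x): grip it near its middle, straight above the centre of mass (z about 60 mm).
- upper_foot (a point): Underside of one foot of the empty frame. The four round posts, 12 mm thick, stand at x = +-70, y = +-100 mm from the frame's origin; the lowest 9 mm of each tapers to 6 mm across. This one is at +x +y.
- lower_frame: The loaded frame, same pattern, size and axes, upright and loose on the table, 0.75 kg plus moulds; origin on the table in the middle of its feet. Fully home, the upper frame's origin is 78 mm above this one's, its long sides parallel to this one's and its feet 18 mm deep in the cups.
- lower_cup (a point): Middle of the floor of the loaded frame's cup at +x +y, 78 mm up. All posts (x = +-70, y = +-100 mm), on both frames, carry such an open round cup: 18 mm inside, 23 mm outside, floor at z = 78, rim at z = 96 mm. A foot has 3 mm of play all round in it.
- drip_stand: Sloping sheet-metal stand on wire legs, fixed; origin on the table under the sheet's middle. The sheet, 190 mm up the slope, 270 mm wide, rises 35 deg towards the stand's +x; its middle is 75 mm high, its low edge (-x side) about 20 mm high with a lip of 16 mm. It may be left or right of the loaded frame.
- mould_a: Filled mould tray, 112 x 96 mm flange, lying loose in one bay of the lower frame (its -y bay); its filling stands at most 10 mm above that frame's rails. Origin: middle of its underside, 57 mm above the table.
- mould_b: The same, in the +y bay.
- pigment_jar: Small capped glass jar, 42 mm across, 62 mm tall, standing between the drip stand and the lower frame. Origin: middle of its underside.
- glitter_jar: Capped jar, 48 mm across, 95 mm tall, farther out than the pigment jar. Origin: middle of its underside.
- funnel: Steel funnel standing mouth down, 80 mm across, 78 mm tall, at the left side of the table. Origin: middle of its underside.
- figure_a: White plaster snowman, 56 mm across, 64 mm tall, on the white tray at the right side. Origin: middle of its underside.
- figure_b: A second such snowman on the same tray. Origin: middle of its underside.
Things that resemble listed ones, but are neither listed nor needed, are in the scene too. What is shaped like the mould_b but purple or yellow is not meant.

How it is judged:
On the way, in this order (a step that is already met when the one before it is completed fails the run):
1. the empty frame is lifted clear of the drip stand in the gripper (height (world z) of upper_frame above 0.1 m and contact force between upper_frame and drip_stand below 0.1 N and contact force between the fingers and upper_frame above 0.5 N), for 0.2 s.
2. still held, the frame is lowered so that its feet are at least 8 mm inside the cups of the lower frame (x of upper_frame in the frame of lower_frame between -0.006 and 0.006 m and y of upper_frame in the frame of lower_frame between -0.006 and 0.006 m and z of upper_frame in the frame of lower_frame between 0.07 and 0.088 m and angle between the x axis of upper_frame and the x axis of lower_frame, either way round below 0.06 rad and contact force between the fingers and upper_frame above 0.5 N), for 0.1 s.
At the end, for the whole second after the job is handed in: Upper frame released, at rest, level within 2.3 deg, all feet home: within 5 mm sideways and 3.5 mm in height of its seat 78 mm up the lower frame, parallel within 2.9 deg. Lower frame upright within 1.7 deg, shifted under 25 mm, both moulds within 4.5 deg of flat, within 90 mm of its origin (x of upper_frame in the frame of lower_frame between -0.005 and 0.005 m and y of upper_frame in the frame of lower_frame between -0.005 and 0.005 m and z of upper_frame in the frame of lower_frame between 0.0745 and 0.0815 m and angle between the x axis of upper_frame and the x axis of lower_frame, either way round below 0.05 rad and angle between upper_frame's own z axis and vertical below 0.04 rad and angle between lower_frame's own z axis and vertical below 0.03 rad and distance of lower_frame from where it was at the start of the episode below 0.025 m and contact force between the arm and upper_frame below 0.05 N and linear speed of each of upper_frame, lower_frame below 0.01 m/s and contact force between upper_frame and lower_frame above 1 N and distance between each of mould_a, mould_b and lower_frame below 0.09 m and angle between each of mould_a, mould_b's own z axis and vertical below 0.08 rad); the robot touches nothing.
It fails at once if the upper frame is banged or pressed on to the lower one with more than 60 N (contact force between upper_frame and lower_frame above 60 N).
It fails at once if the lower frame is pushed more than 40 mm (distance of lower_frame from where it was at the start of the episode above 0.04 m).
It fails at once if a mould is lifted or pushed more than 40 mm (distance of any of mould_a, mould_b from where it was at the start of the episode above 0.04 m).
It fails at once if another thing on the table is pushed more than 40 mm (distance of any of pigment_jar, glitter_jar, funnel, figure_a, figure_b from where it was at the start of the episode above 0.04 m).
It fails at once if another thing on the table is knocked over (angle between any of pigment_jar, glitter_jar, funnel, figure_a, figure_b's own z axis and vertical above 0.6 rad).
It also fails if it takes over 51 s, if anything falls off the work surface, if the arm or the gripper's body presses on something with over 40 N, if the wrist force passes 120 N, or if a joint passes its speed limit or range.

## Working session

There is one attempt and no reset: what is moved stays moved. The work goes in short steps, Python scripts to look and compute and a tool call to move; the robot and the scene stay as the last step left them, time stands still between calls to the robot, and variables do not carry over. Pictures are saved under pics/ and viewed, at most 10 in all, crops included, and the job is handed in when it is done.

Besides the shell and the picture viewer there is one more tool, called after "Request:" in YAML: its name, and indented under it one key for each argument. carry_out: Moves the arm, as the interface text tells. Its arguments: {"type":"object","properties":{"motion":{"type":"array"}},"required":["motion"]}

```bash
mkdir -p pics
python3 - <<'E'
from workcell import monitor, vision
import cv2,numpy as np
np.set_printoptions(precision=4,suppress=True)
for n in("side","top"):
    i=vision.camera_info(n);print(n,i["K"],i["pose"])
    cv2.imwrite(f"pics/{n}0.png",cv2.resize(vision.snapshot(n)[:,:,::-1],(800,600),interpolation=cv2.INTER_CUBIC))
    cv2.imwrite(f"pics/{n}0raw.png",vision.snapshot(n)[:,:,::-1])
print(monitor.get_obs())
E
```

```text
side [[363.49     0.     252.972 ]
 [  0.     363.49   193.2151]
 [  0.       0.       1.    ]] [[ 0.7951 -0.3359  0.5049 -0.1567]
 [-0.606  -0.4076  0.6831 -0.9425]
 [-0.0236 -0.8491 -0.5277  0.8196]
 [ 0.      0.      0.      1.    ]]
top [[401.3995   0.     257.3867]
 [  0.     401.3995 187.4332]
 [  0.       0.       1.    ]] [[ 0.0009 -0.98    0.1991  0.2933]
 [-1.     -0.0016 -0.0035 -0.0091]
 [ 0.0038 -0.1991 -0.98    1.4731]
 [ 0.      0.      0.      1.    ]]
{'time': 0.2, 'joints': array([-1.3062,  0.3337,  0.0399,  1.4659, -0.0134,  1.3433, -0.0585]), 'joint_velocities': array([ 0.0014, -0.0008,  0.0021, -0.0041, -0.0001,  0.0003,  0.0003]), 'joint_torque': array([  0.0008, -65.6092,   1.3342, -40.3701,  -0.0598,   0.0417,
         0.0001]), 'eef_pos': array([0.2312, 0.6072, 0.222 ]), 'ee_rot': array([-3.1406,  0.0001,  2.7778]), 'force': array([0.833 , 1.0479, 0.4607]), 'torque': array([-0.0275, -0.007 , -0.0104]), 'finger_force': 0.0, 'grip_width': 0.08689458362849464}
```

View pics/top0.png

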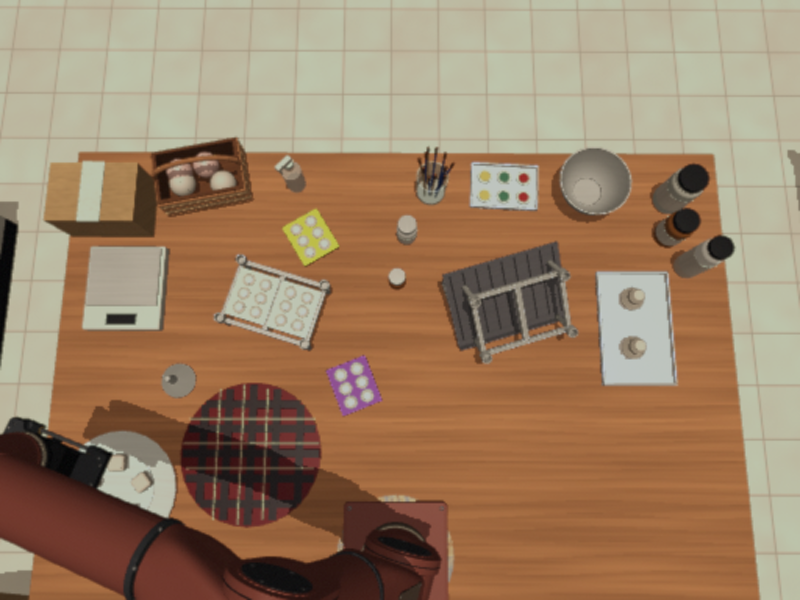

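View pics/side0.png

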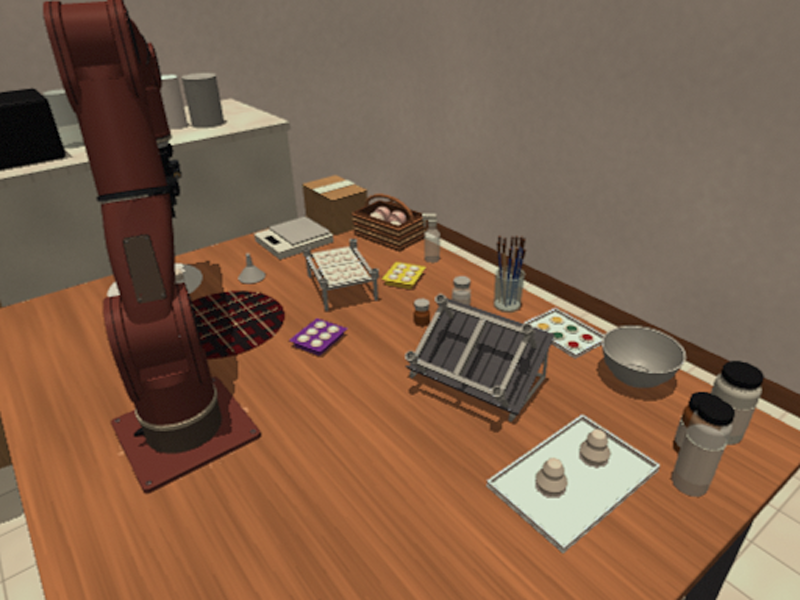

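Run:
```python
import cv2,numpy as np
t=cv2.imread("pics/top0raw.png");s=cv2.imread("pics/side0raw.png")
def crop(im,u,v,w,h,k): return cv2.resize(im[v:v+h,u:u+w],None,fx=k,fy=k,interpolation=cv2.INTER_CUBIC)
cv2.imwrite("pics/up.png",np.hstack([crop(t,280,150,100,100,4),crop(s,255,180,100,100,4)]))
cv2.imwrite("pics/lo.png",np.hstack([crop(t,130,150,100,80,4),crop(s,185,140,80,64,5)]))
```

```text
(no output)
```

View pics/up.png

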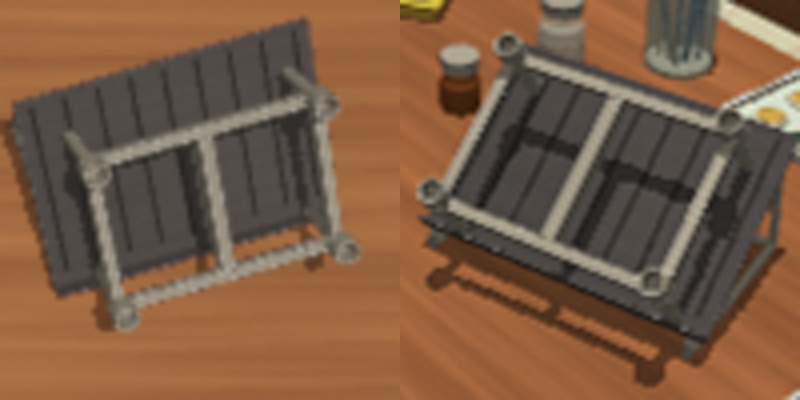

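View pics/lo.png

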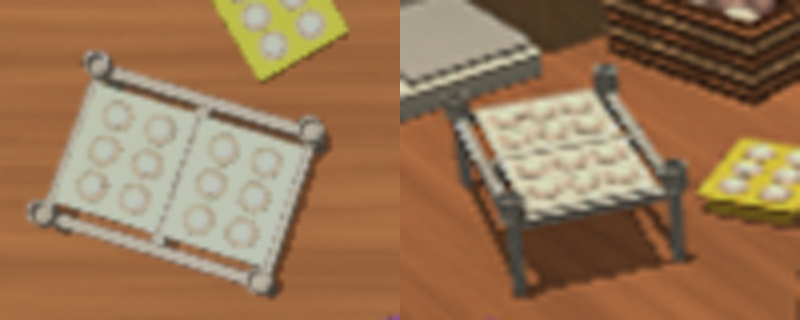

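```bash
cat > h.py <<'E'
from workcell import monitor, vision
import numpy as np
from scipy.optimize import least_squares
from scipy.spatial.transform import Rotation as R
np.set_printoptions(precision=4,suppress=True)
C={n:vision.camera_info(n) for n in("side","top")}
def proj(n,P):
    T=C[n]["pose"];q=(np.atleast_2d(P)-T[:3,3])@T[:3,:3]@C[n]["K"].T
    return q[:,:2]/q[:,2:]
CUP=np.array([[70,100,96],[70,-100,96],[-70,-100,96],[-70,100,96]])/1e3
def raw(p,k,o): return (np.array(p)+.5)/k-.5+np.array(o)
def pose(p): return R.from_euler("zyx",[p[3],p[4],p[5]]),np.array(p[:3])  # Rz Ry Rx
def fit(obs,p0,fixed,w=20):
    # fixed: {index:(value,sigma)} priors
    def f(p):
        r,t=pose(p);P=r.apply(CUP)+t
        e=[(proj(n,P)-o).ravel() for n,o in obs.items()]
        return np.concatenate(e+[[(p[i]-v)/s for i,(v,s) in fixed.items()]])
    s=least_squares(f,p0);return s.x,s.fun
E
cat > m.py <<'E'
from h import *
up={"top":raw([(97,172),(325,102),(345,249),(124,314)],4,(280,150)),
"side":raw([(109,46),(331,122),(253,281),(32,190)],4,(255,180))}
lo={"top":raw([(97,65),(312,130),(263,282),(42,212)],4,(130,150)),
"side":raw([(205,72),(272,165),(112,195),(57,97)],5,(185,140))}
# x axis up the slope: pitch=-35deg
pu,e=fit(up,[.55,-.2,.1,.2,-.6,0],{4:(-np.radians(35),.005),5:(0,.005)});print("up",pu,e)
pl,e=fit(lo,[.55,.2,0,-.3,0,0],{2:(0,.0005),4:(0,.003),5:(0,.003)});print("lo",pl,e)
r,t=pose(pu);print("rail",r.apply([0,0,.065])+t,"feet",r.apply([[70e-3,.1,0],[70e-3,-.1,0],[-70e-3,-.1,0],[-70e-3,.1,0]])+t)
E
python3 m.py
```

```text
up [ 0.5682 -0.2759  0.0601  0.2518 -0.6089  0.0065] [-1.8126 -1.9368  0.9613  1.8345  1.7831  1.9741 -0.4821 -1.558   1.5412
  2.5856 -1.5371 -2.5297 -1.387  -1.8821  1.7909  2.2749  0.3849  1.3091]
lo [ 0.5542  0.2761 -0.     -0.2971  0.0001 -0.0001] [ 0.2259 -0.0248  0.1565 -0.003  -0.4992 -0.0116  0.139   0.6027  0.1942
 -0.7562  0.5705 -0.1426 -0.177   0.2673 -0.0754 -0.4408 -0.0854  0.0437
 -0.0479]
rail [ 0.531  -0.2763  0.1134] feet [[ 0.6034 -0.1618  0.0854]
 [ 0.6443 -0.3557  0.1126]
 [ 0.5331 -0.39    0.0348]
 [ 0.4922 -0.1962  0.0076]]
```

```bash
sed -i 's/"zyx"/"ZYX"/' h.py
cat >> m.py <<'E'
c=r.apply([0,0,.065])+t
sx=r.as_matrix(); print("frame axes\n",sx)
E
python3 m.py
```

```text
up [ 0.5663 -0.2611  0.0608  0.2898 -0.6108  0.0002] [-0.5038 -0.27   -0.0333  0.3608  0.0932 -0.0665  0.2984  0.1735  0.177
 -0.1863 -0.1673 -0.241   0.071   0.303   0.171   0.0715  0.0077  0.0406]
lo [ 0.5542  0.2761 -0.     -0.2971  0.0001 -0.0002] [ 0.2259 -0.0248  0.1565 -0.003  -0.4992 -0.0116  0.139   0.6027  0.1942
 -0.7562  0.5705 -0.1426 -0.177   0.2673 -0.0754 -0.4408 -0.0854  0.0277
 -0.0586]
rail [ 0.5306 -0.2718  0.1141] feet [[ 0.5927 -0.1489  0.101 ]
 [ 0.6498 -0.3406  0.101 ]
 [ 0.5399 -0.3734  0.0207]
 [ 0.4828 -0.1817  0.0207]]
frame axes
 [[ 0.785  -0.2859 -0.5496]
 [ 0.2341  0.9583 -0.1641]
 [ 0.5735  0.0002  0.8192]]
```

```bash
cat >> h.py <<'E'
PU=[0.5663,-0.2611,0.0608,0.2898,-0.6108,0.0]
PL=[0.5542,0.2761,0,-0.2971,0,0]
FX=R.from_euler("x",np.pi)
def yaw(d): return R.from_euler("z",d,degrees=True)*FX
def state():
    o=monitor.get_obs();return np.array(o["eef_pos"]),R.from_euler("xyz",o["ee_rot"]),o
def plan(wps,grip,mm=.045,deg=7.,start=None):
    p,r,o=state(); 
    if start: p,r=start
    out=[]
    for tp,tr in wps:
        tp=np.array(tp)
        n=max(1,int(np.ceil(max(np.linalg.norm(tp-p)/mm,np.degrees((r.inv()*tr).magnitude())/deg))))
        for k in range(n,0,-1):
            s=np.round(r.inv().apply((tp-p)/k)/.06,2); a=np.round(np.degrees((r.inv()*tr).as_rotvec()/k)/8,2)
            p=p+r.apply(s*.06); r=r*R.from_rotvec(np.radians(a*8)); out.append([float(x)+0 for x in [*s,*a]]+[grip])
    for i in range(0,len(out),8): print(str(out[i:i+8]).replace(" ",""))
    return p,r
ru,tu=pose(PU); RG=ru*FX
def ong(z): return tu+ru.apply([0,0,z])
E
python3 - <<'E'
from h import *
print(ong(.046),ong(.2))
plan([([.52,.25,.28],yaw(120)),([.5,-.05,.28],yaw(60)),(ong(.2),RG)],0)
E
```

```text
[ 0.541  -0.2686  0.0985] [ 0.4564 -0.2939  0.2246]
[[-0.6,-0.35,-0.09,0.0,0.0,0.44,0],[-0.62,-0.31,-0.09,0.0,0.0,0.45,0],[-0.64,-0.27,-0.09,0.0,0.0,0.44,0],[-0.66,-0.23,-0.09,0.0,0.0,0.45,0],[-0.67,-0.19,-0.09,0.0,0.0,0.44,0],[-0.68,-0.15,-0.09,0.0,0.0,0.45,0],[-0.69,-0.11,-0.08,0.0,0.0,0.44,0],[-0.69,-0.07,-0.09,0.0,0.0,0.45,0]]
[[-0.7,-0.02,-0.08,0.0,0.0,0.44,0],[-0.69,0.02,-0.09,0.0,0.0,0.45,0],[-0.7,0.07,-0.08,-0.01,0.0,0.44,0],[-0.46,-0.31,0.0,0.0,0.0,0.83,0],[-0.5,-0.26,0.0,0.0,0.0,0.83,0],[-0.52,-0.2,0.0,0.0,0.0,0.83,0],[-0.54,-0.13,0.0,0.0,0.0,0.84,0],[-0.55,-0.07,0.0,0.0,0.0,0.83,0]]
[[-0.56,-0.01,0.0,0.0,0.0,0.84,0],[-0.55,0.06,0.0,0.0,0.0,0.83,0],[-0.54,0.12,0.0,0.0,0.0,0.84,0],[-0.53,0.19,0.0,0.01,0.0,0.83,0],[-0.48,0.18,0.11,-0.21,0.52,0.66,0],[-0.48,0.22,0.09,-0.21,0.52,0.66,0],[-0.46,0.26,0.06,-0.21,0.52,0.66,0],[-0.44,0.3,0.03,-0.21,0.52,0.66,0]]
[[-0.41,0.33,0.01,-0.2,0.52,0.65,0],[-0.37,0.37,0.0,-0.21,0.52,0.66,0],[-0.34,0.4,-0.02,-0.2,0.52,0.65,0],[-0.3,0.43,-0.03,-0.21,0.52,0.66,0]]
```

Request:
carry_out:
  motion:
    - [-0.6, -0.35, -0.09, 0, 0, 0.44, 0]
    - [-0.62, -0.31, -0.09, 0, 0, 0.45, 0]
    - [-0.64, -0.27, -0.09, 0, 0, 0.44, 0]
    - [-0.66, -0.23, -0.09, 0, 0, 0.45, 0]
    - [-0.67, -0.19, -0.09, 0, 0, 0.44, 0]
    - [-0.68, -0.15, -0.09, 0, 0, 0.45, 0]
    - [-0.69, -0.11, -0.08, 0, 0, 0.44, 0]
    - [-0.69, -0.07, -0.09, 0, 0, 0.45, 0]

```text
time: 1.2
eef_pos: [0.4423, 0.3458, 0.2655]
ee_rot: [3.141, -0.0, 2.277]
force: [-0.2, 0.5, -0.7]
grip_width: 0.0869
finger_force: 0.0
```

Request:
carry_out:
  motion:
    - [-0.7, -0.02, -0.08, 0, 0, 0.44, 0]
    - [-0.69, 0.02, -0.09, 0, 0, 0.45, 0]
    - [-0.7, 0.07, -0.08, 0, 0, 0.44, 0]
    - [-0.46, -0.31, 0, 0, 0, 0.83, 0]
    - [-0.5, -0.26, 0, 0, 0, 0.83, 0]
    - [-0.52, -0.2, 0, 0, 0, 0.83, 0]
    - [-0.54, -0.13, 0, 0, 0, 0.84, 0]
    - [-0.55, -0.07, 0, 0, 0, 0.83, 0]

```text
time: 2.2
eef_pos: [0.5087, 0.0816, 0.2803]
ee_rot: [3.142, -0.0, 1.509]
force: [0.4, 0.4, 0.6]
grip_width: 0.0869
finger_force: 0.0
```

Request:
carry_out:
  motion:
    - [-0.56, -0.01, 0, 0, 0, 0.84, 0]
    - [-0.55, 0.06, 0, 0, 0, 0.83, 0]
    - [-0.54, 0.12, 0, 0, 0, 0.84, 0]
    - [-0.53, 0.19, 0, 0, 0, 0.83, 0]
    - [-0.48, 0.18, 0.11, -0.21, 0.52, 0.66, 0]
    - [-0.48, 0.22, 0.09, -0.21, 0.52, 0.66, 0]
    - [-0.46, 0.26, 0.06, -0.21, 0.52, 0.66, 0]
    - [-0.44, 0.3, 0.03, -0.21, 0.52, 0.66, 0]

```text
time: 3.2
eef_pos: [0.4778, -0.1745, 0.2527]
ee_rot: [3.078, -0.309, 0.681]
force: [-0.5, -1.3, 0.2]
grip_width: 0.0871
finger_force: 0.0
```

Request:
carry_out:
  motion:
    - [-0.41, 0.33, 0.01, -0.2, 0.52, 0.65, 0]
    - [-0.37, 0.37, 0, -0.21, 0.52, 0.66, 0]
    - [-0.34, 0.4, -0.02, -0.2, 0.52, 0.65, 0]
    - [-0.3, 0.43, -0.03, -0.21, 0.52, 0.66, 0]
    - [0, 0, 0, 0, 0, 0, 0]

```text
time: 3.82
eef_pos: [0.4543, -0.2964, 0.2242]
ee_rot: [-3.139, -0.613, 0.281]
force: [-0.0, 0.1, 0.8]
grip_width: 0.0869
finger_force: 0.0
```

Run:
```python
from h import *
import cv2
p,r,o=state();print(p,ong(.2),np.degrees((r.inv()*RG).as_rotvec()),o["joints"],o["time"])
t=vision.snapshot("top")[150:250,280:380,::-1];s=vision.snapshot("side")[130:280,230:380,::-1]
cv2.imwrite("pics/ap.png",np.hstack([cv2.resize(t,(400,400)),cv2.resize(s,(400,400))]))
plan([(ong(.1),RG)],0,mm=.03)
```

```text
[ 0.4543 -0.2964  0.2242] [ 0.4564 -0.2939  0.2246] [ 0.1456 -0.1239 -0.4178] [-0.411  -0.3235  1.1224  2.0848 -0.2911  0.8851 -0.3997] 3.825
[[0.0,0.0,0.42,0.0,0.0,0.0,0],[0.0,0.0,0.42,0.0,0.0,0.0,0],[0.0,0.0,0.42,0.0,0.0,0.0,0],[0.0,0.0,0.41,0.0,0.0,-0.01,0]]
```

View pics/ap.png

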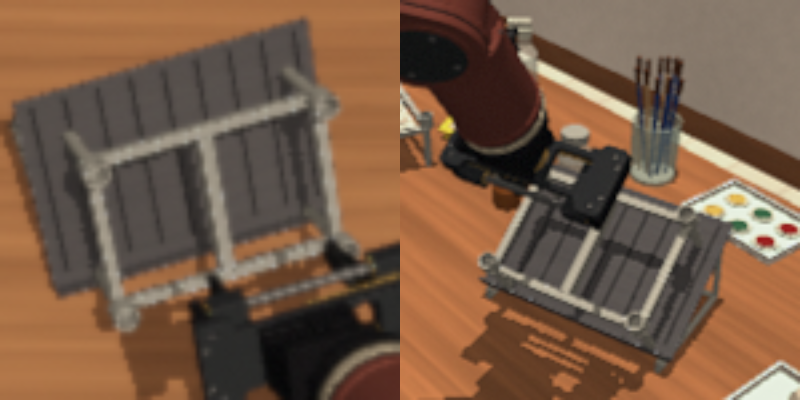

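Request:
carry_out:
  motion:
    - [0, 0, 0.42, 0, 0, 0, 0]
    - [0, 0, 0.42, 0, 0, 0, 0]
    - [0, 0, 0.42, 0, 0, 0, 0]
    - [0, 0, 0.41, 0, 0, 0, 0]
    - [0, 0, 0, 0, 0, 0, 0]

```text
time: 4.55
eef_pos: [0.5035, -0.2732, 0.1457]
ee_rot: [-3.131, -0.592, 0.29]
force: [-0.3, -0.4, 0.3]
grip_width: 0.087
finger_force: 0.0
```

Run:
```python
from h import *
import cv2
p,r,o=state();print(r.inv().apply(p-ong(.1)),np.degrees((r.inv()*RG).as_rotvec()),o["joints"],o["time"])
print(proj("top",[p,ong(.065)]),proj("side",[p,ong(.065)]))
t=vision.snapshot("top")[150:250,280:380,::-1];s=vision.snapshot("side")[180:280,255:355,::-1]
cv2.imwrite("pics/ap2.png",np.hstack([cv2.resize(t,(400,400)),cv2.resize(s,(400,400))]))
plan([(ong(.046),RG)],0,mm=.015)
```

```text
[-0.0036 -0.0064 -0.0059] [-0.6382  1.0533  0.0118] [-0.5222  0.1606  1.3689  2.1297 -0.9153  0.9275  0.1026] 4.55
[[334.842  204.9902]
 [332.349  198.6367]] [[295.8729 217.8415]
 [301.3382 222.4869]]
[[0.01,0.02,0.21,-0.01,0.01,0.0,0],[0.01,0.02,0.21,-0.01,0.01,0.0,0],[0.01,0.01,0.21,-0.02,0.02,-0.01,0],[0.01,0.02,0.21,-0.01,0.01,0.0,0],[0.0,0.01,0.22,-0.02,0.02,-0.01,0]]
```

View pics/ap2.png

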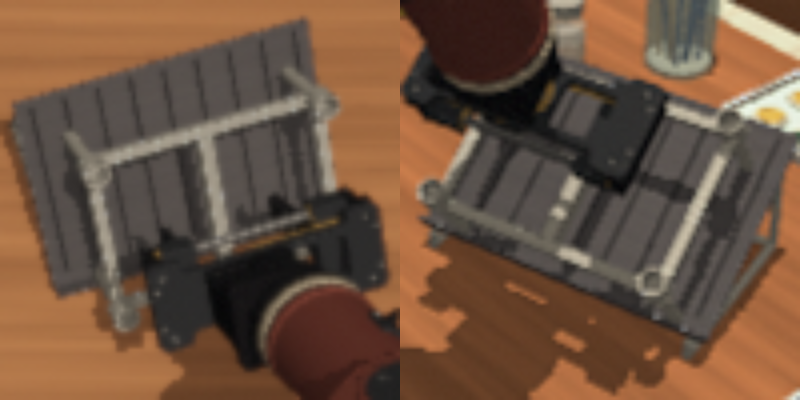

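Request:
carry_out:
  motion:
    - [0.02, 0.04, 0.1, -0.04, 0.06, 0, 0]
    - [0.02, 0.04, 0.1, -0.04, 0.06, 0, 0]
    - [0.02, 0.03, 0.1, 0, 0, 0, 0]
    - [0, 0, 0, 0, 0, 0, 0]
    - [0, 0, 0, 0, 0, 0, 0]

```text
time: 5.28
eef_pos: [0.5186, -0.2775, 0.1379]
ee_rot: [-3.141, -0.623, 0.286]
force: [0.5, 0.1, 0.0]
grip_width: 0.0873
finger_force: 0.0
```

Run:
```python
from h import *
p,r,o=state();print(ru.inv().apply(p-tu),np.degrees((r.inv()*RG).as_rotvec()),o["joints"],o["joint_velocities"],o["time"])
plan([(ong(.046),RG)],0,mm=.015)
```

```text
[ 0.0029 -0.0021  0.0921] [ 0.0824 -0.6809 -0.1857] [-0.4218  0.2156  1.2794  2.1309 -1.0259  0.9285  0.1806] [-0.0037  0.0125  0.005   0.001  -0.0078  0.0015  0.0045] 5.275
[[-0.01,-0.01,0.19,0.0,-0.02,-0.01,0],[-0.02,-0.01,0.19,0.0,-0.02,0.0,0],[-0.01,-0.01,0.19,0.01,-0.02,-0.01,0],[-0.01,-0.01,0.2,0.0,-0.03,0.0,0]]
```

Request:
carry_out:
  motion:
    - [-0.02, -0.02, 0.15, 0, -0.04, 0, 0]
    - [-0.02, -0.02, 0.15, 0, -0.04, 0, 0]
    - [-0.01, 0, 0.15, 0, 0, 0, 0]
    - [0, 0, 0.16, 0, 0, 0, 0]
    - [0, 0, 0.16, 0, 0, 0, 0]
    - [0, 0, 0, 0, 0, 0, 0]
    - [0, 0, 0, 0, 0, 0, 0]

```text
time: 6.15
eef_pos: [0.5409, -0.2686, 0.0976]
ee_rot: [-3.141, -0.61, 0.286]
force: [-1.1, -1.1, -0.3]
grip_width: 0.0869
finger_force: 0.0
```

Run:
```python
from h import *
import cv2
p,r,o=state();print(ru.inv().apply(p-tu),np.degrees((r.inv()*RG).as_rotvec()),o["joints"],o["force"],o["time"])
t=vision.snapshot("top")[150:250,280:380,::-1];s=vision.snapshot("side")[180:280,255:355,::-1]
cv2.imwrite("pics/ap3.png",np.hstack([cv2.resize(t,(400,400)),cv2.resize(s,(400,400))]))
```

```text
[-0.0006  0.0001  0.0453] [ 0.1042  0.0517 -0.1913] [-0.3276  0.338   1.1557  2.1357 -1.1753  0.9185  0.267 ] [-1.0689 -1.0716 -0.2984] 6.15
```

View pics/ap3.png

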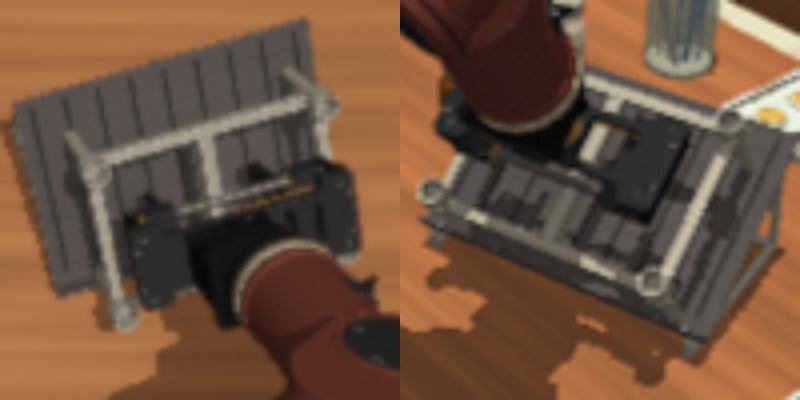

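Request:
carry_out:
  motion:
    - [0, 0, 0, 0, 0, 0, 0.5]
    - [0, 0, 0, 0, 0, 0, 1]
    - [0, 0, 0, 0, 0, 0, 1]
    - [0, 0, 0, 0, 0, 0, 1]
    - [0, 0, 0, 0, 0, 0, 1]
    - [0, 0, 0, 0, 0, 0, 1]
    - [0, 0, 0, 0, 0, 0, 1]
    - [0, 0, 0, 0, 0, 0, 1]

```text
time: 7.25
eef_pos: [0.5411, -0.2682, 0.0975]
ee_rot: [-3.141, -0.61, 0.286]
force: [-0.8, -0.7, -0.6]
grip_width: 0.0145
finger_force: 0.0
```

Run:
```python
from h import *
p,r,o=state();print(ru.inv().apply(p-tu),o["force"],o["torque"],o["finger_force"],o["grip_width"],o["joints"])
n=[-.55,-.164,.82]
plan([(p+ru.apply([0,0,.04]),r),(p+ru.apply([0,0,.04])+[-.02,0,.12],r)],1,mm=.02)
```

```text
[-0.0004  0.0004  0.0451] [-0.7991 -0.6635 -0.6137] [-0.2826  0.7852  0.0036] 0.0 0.01451238482867901 [-0.3278  0.338   1.1554  2.1358 -1.1756  0.9185  0.2672]
[[0.0,0.0,-0.22,0.0,0.0,0.0,1],[0.0,0.0,-0.22,0.0,0.0,0.0,1],[0.0,0.0,-0.23,0.0,0.0,0.0,1],[0.13,-0.01,-0.26,0.0,0.0,0.0,1],[0.13,-0.01,-0.26,0.0,0.0,0.0,1],[0.12,-0.01,-0.26,0.0,0.0,0.0,1],[0.13,-0.02,-0.26,0.0,0.0,0.0,1],[0.12,-0.01,-0.26,0.0,0.0,0.0,1]]
[[0.13,-0.02,-0.26,0.0,0.0,0.0,1],[0.12,-0.01,-0.26,0.0,0.0,0.0,1]]
```

Request:
carry_out:
  motion:
    - [0, 0, 0, 0, 0, 0, 1]
    - [0, 0, 0, 0, 0, 0, 1]
    - [0, 0, 0, 0, 0, 0, 1]
    - [0.05, 0, -0.08, 0, 0, 0, 1]
    - [0.1, 0, -0.14, 0, 0, 0, 1]
    - [0.1, 0, -0.14, 0, 0, 0, 1]
    - [0.1, 0, -0.14, 0, 0, 0, 1]
    - [0, 0, 0, 0, 0, 0, 1]

```text
time: 8.25
eef_pos: [0.5417, -0.2682, 0.1354]
ee_rot: [3.141, -0.612, 0.287]
force: [-0.1, -0.2, -4.4]
grip_width: 0.0112
finger_force: 29.9
```

Run:
```python
from h import *
p,r,o=state();print(p,np.degrees((r.inv()*RG).as_rotvec()),o["force"],o["torque"],o["finger_force"],o["grip_width"],o["joints"])
plan([(p+[-.03,0.03,.14],r),([.52,-.2,.33],yaw(16.6))],1,mm=.025,deg=4)
```

```text
[ 0.5417 -0.2682  0.1354] [ 0.0974 -0.0629 -0.1253] [-0.0787 -0.1679 -4.4078] [-0.4858  1.3594  0.0042] 29.912814785493538 0.01115918527351107 [-0.4289  0.2578  1.2477  2.1069 -1.0548  0.9228  0.1524]
[[0.18,-0.1,-0.35,0.0,0.0,0.0,1],[0.18,-0.1,-0.35,0.0,0.0,0.0,1],[0.18,-0.11,-0.35,0.0,0.0,0.0,1],[0.17,-0.1,-0.35,0.0,0.0,0.0,1],[0.18,-0.11,-0.35,0.0,0.0,0.0,1],[0.17,-0.1,-0.35,0.0,0.0,0.0,1],[0.09,-0.06,-0.06,0.0,-0.49,0.0,1],[0.08,-0.06,-0.07,0.0,-0.49,0.0,1]]
[[0.08,-0.06,-0.07,0.0,-0.49,0.0,1],[0.07,-0.07,-0.08,0.0,-0.49,0.0,1],[0.07,-0.06,-0.09,0.0,-0.48,0.0,1],[0.06,-0.07,-0.09,0.0,-0.49,0.0,1],[0.05,-0.06,-0.09,0.0,-0.48,-0.01,1],[0.05,-0.07,-0.1,0.0,-0.49,0.0,1],[0.04,-0.06,-0.1,0.0,-0.48,-0.01,1]]
```

Run:
```python
from h import *
p,r,o=state()
plan([(p+[.0,0.02,.07],r),([.53,-.2,.33],yaw(16.6))],1,mm=.02,deg=4)
```

```text
[[0.19,-0.08,-0.23,0.0,0.0,0.0,1],[0.19,-0.08,-0.22,0.0,0.0,0.0,1],[0.18,-0.08,-0.23,0.0,0.0,0.0,1],[0.19,-0.08,-0.22,0.0,0.0,0.0,1],[0.14,-0.09,-0.19,0.0,-0.49,0.0,1],[0.12,-0.09,-0.19,0.0,-0.49,0.0,1],[0.11,-0.09,-0.2,0.0,-0.49,0.0,1],[0.09,-0.09,-0.21,0.0,-0.49,0.0,1]]
[[0.08,-0.09,-0.22,0.0,-0.48,0.0,1],[0.07,-0.09,-0.22,0.0,-0.49,0.0,1],[0.05,-0.1,-0.23,0.0,-0.48,-0.01,1],[0.04,-0.09,-0.23,0.0,-0.49,0.0,1],[0.02,-0.1,-0.22,0.0,-0.48,-0.01,1]]
```

Request:
carry_out:
  motion:
    - [0.19, -0.08, -0.23, 0, 0, 0, 1]
    - [0.19, -0.08, -0.22, 0, 0, 0, 1]
    - [0.18, -0.08, -0.23, 0, 0, 0, 1]
    - [0.19, -0.08, -0.22, 0, 0, 0, 1]
    - [0.14, -0.09, -0.19, 0, -0.49, 0, 1]
    - [0.12, -0.09, -0.19, 0, -0.49, 0, 1]
    - [0.11, -0.09, -0.2, 0, -0.49, 0, 1]
    - [0.09, -0.09, -0.21, 0, -0.49, 0, 1]

```text
time: 9.25
eef_pos: [0.5356, -0.2269, 0.2594]
ee_rot: [-3.14, -0.334, 0.285]
force: [0.0, -0.8, -4.6]
grip_width: 0.0113
finger_force: 29.9
```

Request:
carry_out:
  motion:
    - [0.08, -0.09, -0.22, 0, -0.48, 0, 1]
    - [0.07, -0.09, -0.22, 0, -0.49, 0, 1]
    - [0.05, -0.1, -0.23, 0, -0.48, 0, 1]
    - [0.04, -0.09, -0.23, 0, -0.49, 0, 1]
    - [0.02, -0.1, -0.22, 0, -0.48, 0, 1]
    - [0, 0, 0, 0, 0, 0, 1]

```text
time: 10.0
eef_pos: [0.5314, -0.1982, 0.3283]
ee_rot: [-3.141, 0.002, 0.289]
force: [0.8, -0.4, -6.3]
grip_width: 0.0115
finger_force: 29.9
```

Run:
```python
from h import *
p,r,o=state();print(p,np.degrees((r.inv()*yaw(16.6)).as_rotvec()),o["force"],o["joints"])
rl,tl=pose(PL); d=180+np.degrees(PL[3]); print(d)
plan([([.58,0.0,.33],yaw(80)),([tl[0],tl[1],.25],yaw(d))],1,mm=.03,deg=4.5)
```

```text
[ 0.5314 -0.1982  0.3283] [-0.0081  0.1023 -0.0436] [ 0.8198 -0.4426 -6.2611] [-0.5652  0.1725  0.9808  1.5344 -0.1424  1.5126 -0.8646]
162.97742390666323
[[0.11,-0.2,0.0,0.0,0.0,-0.53,1],[0.13,-0.19,0.0,0.0,0.0,-0.53,1],[0.14,-0.18,0.0,0.0,0.0,-0.53,1],[0.16,-0.16,0.0,0.0,0.0,-0.53,1],[0.17,-0.15,0.0,0.0,0.0,-0.53,1],[0.18,-0.14,0.0,0.0,0.0,-0.53,1],[0.19,-0.13,0.0,0.0,0.0,-0.53,1],[0.2,-0.11,0.0,0.0,0.0,-0.53,1]]
[[0.2,-0.1,0.0,0.0,0.0,-0.53,1],[0.21,-0.08,-0.01,0.0,0.0,-0.53,1],[0.21,-0.07,0.0,0.0,0.0,-0.53,1],[0.22,-0.05,-0.01,0.0,0.0,-0.53,1],[0.22,-0.04,0.0,0.0,0.0,-0.52,1],[0.23,-0.02,-0.01,-0.01,0.0,-0.53,1],[0.23,0.0,0.0,0.0,0.01,-0.52,1],[0.23,-0.06,0.07,0.0,0.0,-0.55,1]]
[[0.24,-0.05,0.07,0.0,0.0,-0.55,1],[0.24,-0.03,0.07,0.0,0.0,-0.55,1],[0.24,-0.01,0.07,0.0,0.0,-0.55,1],[0.24,0.01,0.07,0.0,0.0,-0.54,1],[0.24,0.03,0.07,0.0,0.0,-0.55,1],[0.24,0.05,0.07,0.0,0.0,-0.54,1],[0.24,0.06,0.07,0.0,0.0,-0.55,1],[0.23,0.08,0.07,0.0,0.0,-0.54,1]]
[[0.22,0.1,0.07,0.0,0.0,-0.55,1],[0.21,0.12,0.07,0.0,0.0,-0.54,1],[0.21,0.13,0.07,0.0,0.0,-0.55,1],[0.19,0.15,0.07,0.0,0.0,-0.54,1],[0.18,0.16,0.07,0.0,0.0,-0.55,1],[0.17,0.17,0.07,0.0,0.0,-0.54,1],[0.16,0.19,0.07,0.0,0.0,-0.55,1],[0.14,0.2,0.07,0.0,0.0,-0.54,1]]
[[0.13,0.21,0.07,0.0,0.0,-0.55,1],[0.11,0.22,0.08,0.0,0.0,-0.54,1]]
```

Request:
carry_out:
  motion:
    - [0.11, -0.2, 0, 0, 0, -0.53, 1]
    - [0.13, -0.19, 0, 0, 0, -0.53, 1]
    - [0.14, -0.18, 0, 0, 0, -0.53, 1]
    - [0.16, -0.16, 0, 0, 0, -0.53, 1]
    - [0.17, -0.15, 0, 0, 0, -0.53, 1]
    - [0.18, -0.14, 0, 0, 0, -0.53, 1]
    - [0.19, -0.13, 0, 0, 0, -0.53, 1]
    - [0.2, -0.11, 0, 0, 0, -0.53, 1]

```text
time: 11.0
eef_pos: [0.5563, -0.0938, 0.3278]
ee_rot: [-3.14, -0.001, 0.88]
force: [-0.0, 0.1, -5.6]
grip_width: 0.0114
finger_force: 29.9
```

Request:
carry_out:
  motion:
    - [0.2, -0.1, 0, 0, 0, -0.53, 1]
    - [0.21, -0.08, 0, 0, 0, -0.53, 1]
    - [0.21, -0.07, 0, 0, 0, -0.53, 1]
    - [0.22, -0.05, -0.01, 0, 0, -0.53, 1]
    - [0.22, -0.04, 0, 0, 0, -0.52, 1]
    - [0.23, -0.02, -0.01, 0, 0, -0.53, 1]
    - [0.23, 0, 0, 0, 0, -0.52, 1]
    - [0.23, -0.06, 0.07, 0, 0, -0.55, 1]

```text
time: 12.0
eef_pos: [0.5778, 0.0124, 0.3249]
ee_rot: [-3.141, -0.001, 1.472]
force: [-0.2, -0.0, -5.7]
grip_width: 0.0114
finger_force: 29.9
```

Request:
carry_out:
  motion:
    - [0.24, -0.05, 0.07, 0, 0, -0.55, 1]
    - [0.24, -0.03, 0.07, 0, 0, -0.55, 1]
    - [0.24, -0.01, 0.07, 0, 0, -0.55, 1]
    - [0.24, 0.01, 0.07, 0, 0, -0.54, 1]
    - [0.24, 0.03, 0.07, 0, 0, -0.55, 1]
    - [0.24, 0.05, 0.07, 0, 0, -0.54, 1]
    - [0.24, 0.06, 0.07, 0, 0, -0.55, 1]
    - [0.23, 0.08, 0.07, 0, 0, -0.54, 1]

```text
time: 13.0
eef_pos: [0.5664, 0.1286, 0.2911]
ee_rot: [-3.141, -0.002, 2.082]
force: [-0.2, -0.0, -5.5]
grip_width: 0.0113
finger_force: 29.9
```

Request:
carry_out:
  motion:
    - [0.22, 0.1, 0.07, 0, 0, -0.55, 1]
    - [0.21, 0.12, 0.07, 0, 0, -0.54, 1]
    - [0.21, 0.13, 0.07, 0, 0, -0.55, 1]
    - [0.19, 0.15, 0.07, 0, 0, -0.54, 1]
    - [0.18, 0.16, 0.07, 0, 0, -0.55, 1]
    - [0.17, 0.17, 0.07, 0, 0, -0.54, 1]
    - [0.16, 0.19, 0.07, 0, 0, -0.55, 1]
    - [0.14, 0.2, 0.07, 0, 0, -0.54, 1]

```text
time: 14.0
eef_pos: [0.5563, 0.2449, 0.2576]
ee_rot: [3.141, -0.002, 2.691]
force: [-0.2, -0.2, -5.2]
grip_width: 0.0115
finger_force: 29.9
```

Run:
```python
from h import *
p,r,o=state();print(p,o["force"],o["joints"])
rl,tl=pose(PL); d=180+np.degrees(PL[3])
plan([([tl[0],tl[1],.20],yaw(d))],1,mm=.015,deg=4.5)
```

```text
[0.5563 0.2449 0.2576] [-0.2436 -0.1648 -5.1831] [-0.8571  0.2413  0.4499  1.5397 -0.1075  1.3856  0.7211]
[[0.05,0.09,0.19,0.0,0.0,-0.22,1],[0.05,0.09,0.19,0.0,0.0,-0.22,1],[0.05,0.09,0.19,0.0,0.0,-0.22,1],[0.04,0.1,0.19,0.0,-0.01,-0.22,1],[0.04,0.1,0.2,0.0,0.0,-0.22,1]]
```

Request:
carry_out:
  motion:
    - [0.05, 0.09, 0.19, 0, 0, -0.22, 1]
    - [0.05, 0.09, 0.19, 0, 0, -0.22, 1]
    - [0.05, 0.09, 0.19, 0, 0, -0.22, 1]
    - [0.04, 0.1, 0.19, 0, 0, -0.22, 1]
    - [0.04, 0.1, 0.2, 0, 0, -0.22, 1]
    - [0, 0, 0, 0, 0, 0, 1]
    - [0, 0, 0, 0, 0, 0, 1]

```text
time: 14.88
eef_pos: [0.5547, 0.2765, 0.201]
ee_rot: [-3.141, -0.001, 2.842]
force: [0.1, -0.8, -5.4]
grip_width: 0.0115
finger_force: 29.9
```

Run:
```python
from h import *
import cv2
p,r,o=state();rl,tl=pose(PL);print(p,np.degrees((r.inv()*yaw(162.98)).as_rotvec()),o["time"])
t=vision.snapshot("top")[130:245,120:235,::-1];s=vision.snapshot("side")[120:220,170:270,::-1]
cv2.imwrite("pics/ov.png",np.hstack([cv2.resize(t,(400,400),interpolation=2),cv2.resize(s,(400,400),interpolation=2)]))
# predicted upper cup rims (held) and feet, in crop pixels
ro=r*FX; P=p-ro.apply([0,0,.0453])
for n,o_,k in(("top",(120,130),400/115),("side",(170,120),4)):
    for nm,z in(("rim",.096),("foot",0)):
        q=CUP.copy();q[:,2]=z; print(n,nm,((proj(n,ro.apply(q)+P)-o_+.5)*k-.5).round(0).tolist())
```

```text
[0.5547 0.2765 0.201 ] [-0.0147 -0.0654 -0.1213] 14.875
top rim [[235.0, 293.0], [22.0, 227.0], [77.0, 82.0], [286.0, 145.0]]
top foot [[252.0, 307.0], [54.0, 245.0], [104.0, 110.0], [299.0, 169.0]]
side rim [[134.0, 95.0], [90.0, 24.0], [216.0, 5.0], [273.0, 72.0]]
side foot [[143.0, 184.0], [100.0, 107.0], [222.0, 86.0], [277.0, 160.0]]
```

View pics/ov.png

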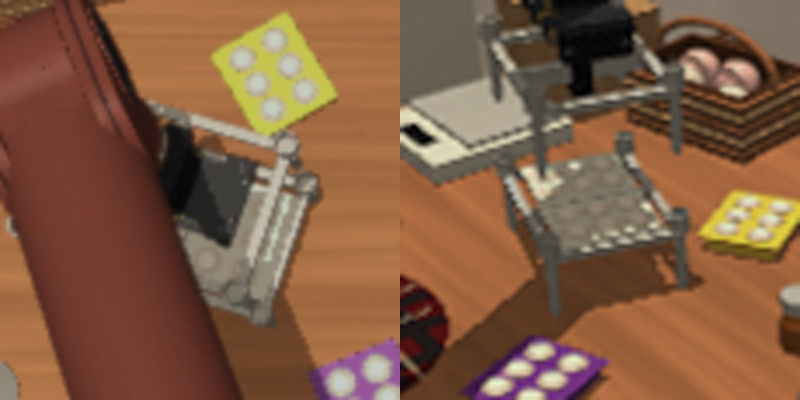

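Request:
carry_out:
  motion:
    - [0, 0, 0.16, 0, 0, 0, 1]
    - [0, 0, 0.16, 0, 0, 0, 1]
    - [0, 0, 0.16, 0, 0, 0, 1]
    - [0, 0, 0.16, 0, 0, 0, 1]
    - [0, 0, 0.15, 0, 0, 0, 1]
    - [0, 0, 0.12, 0, 0, 0, 1]
    - [0, 0, 0, 0, 0, 0, 1]
    - [0, 0, 0, 0, 0, 0, 1]

```text
time: 15.98
eef_pos: [0.5546, 0.2769, 0.1465]
ee_rot: [3.142, -0.001, 2.843]
force: [1.6, -0.2, -4.8]
grip_width: 0.0113
finger_force: 29.9
```

Run:
```python
from h import *
import cv2
p,r,o=state();rl,tl=pose(PL);print(p,r.inv().apply(p-tl),np.degrees((r.inv()*yaw(162.98)).as_rotvec()),o["force"],o["time"])
t=vision.snapshot("top")[160:230,170:240,::-1];s=vision.snapshot("side")[130:205,185:260,::-1]
cv2.imwrite("pics/ov2.png",np.hstack([cv2.resize(t,(400,400),interpolation=2),cv2.resize(s,(400,400),interpolation=2)]))
```

```text
[0.5546 0.2769 0.1465] [ 0.0001  0.0008 -0.1465] [ 0.002  -0.0707 -0.0857] [ 1.565  -0.2179 -4.8167] 15.975
```

View pics/ov2.png

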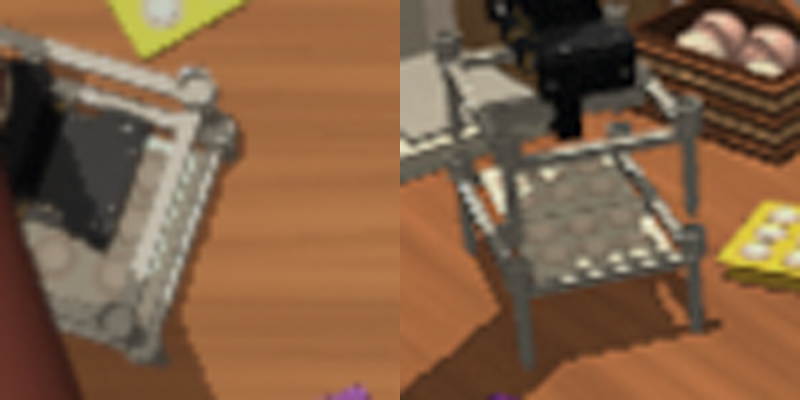

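Run:
```python
from h import *
p,r,o=state();rl,tl=pose(PL)
ro=r*FX; P=p-ro.apply([0,0,.0453])
f=CUP.copy();f[:,2]=0;u=ro.apply(f)+P; c=rl.apply(CUP)+tl; ur=ro.apply(CUP)+P
for nm,X in(("foot",u),("uprim",ur),("lowrim",c)):
  for n,o_,k in(("top",(170,160),400/70),("side",(185,130),400/75)): print(nm,n,((proj(n,X)-o_+.5)*k-.5).round(0).tolist())
```

```text
foot top [[142.0, 344.0], [-171.0, 247.0], [-92.0, 33.0], [216.0, 127.0]]
foot side [[118.0, 256.0], [60.0, 148.0], [219.0, 120.0], [293.0, 222.0]]
uprim top [[116.0, 324.0], [-220.0, 219.0], [-133.0, -9.0], [196.0, 91.0]]
uprim side [[106.0, 142.0], [47.0, 42.0], [212.0, 16.0], [287.0, 110.0]]
lowrim top [[-89.0, 36.0], [218.0, 129.0], [145.0, 346.0], [-168.0, 249.0]]
lowrim side [[220.0, 126.0], [293.0, 229.0], [119.0, 263.0], [60.0, 154.0]]
```

Run:
```python
from h import *
import cv2
p,r,o=state();rl,tl=pose(PL)
ro=r*FX; P=p-ro.apply([0,0,.0453])
f=CUP.copy();f[:,2]=0;u=ro.apply(f)+P; c=rl.apply(CUP)+tl; ur=ro.apply(CUP)+P
im={n:vision.snapshot(n)[:,:,::-1] for n in C}
for n in C: cv2.imwrite(f"pics/last_{n}.png",im[n])
T=[]
k=9
# upper index -> lower index (half turn): 0->2,1->3,2->0,3->1
for n,i in(("top",3),("top",0),("side",3),("side",0),("side",1),("side",2)):
    j=(i+2)%4; q={a:proj(n,b)[0] for a,b in(("u",ur[i]),("f",u[i]),("c",c[j]))}
    m=(q["u"]+q["c"])/2; w,h=29,33
    o_=np.round(m-[w/2,h/2]).astype(int)
    t=cv2.resize(im[n][o_[1]:o_[1]+h,o_[0]:o_[0]+w],None,fx=k,fy=k,interpolation=cv2.INTER_CUBIC)
    for a,col in(("u",(0,0,255)),("f",(0,255,0)),("c",(255,0,0))):
        x=((q[a]-o_+.5)*k-.5).round().astype(int).tolist(); cv2.drawMarker(t,x,col,cv2.MARKER_CROSS,9,1)
    T.append(t)
g=np.vstack([np.hstack(T[:3]),np.hstack(T[3:])]);print(g.shape);cv2.imwrite("pics/tiles.png",g)
```

```text
(594, 783, 3)
```

View pics/tiles.png

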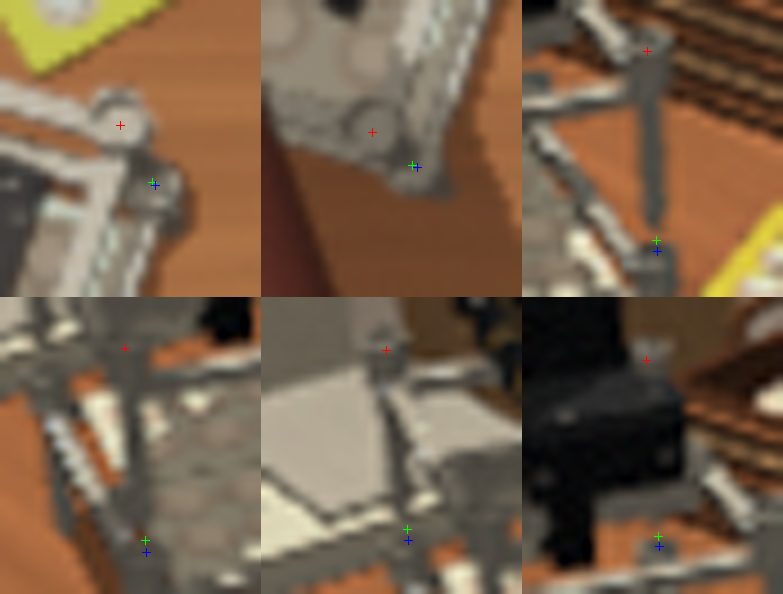

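Request:
carry_out:
  motion:
    - [0.03, -0.01, 0, 0, 0, 0, 1]
    - [0, 0, 0.05, 0, 0, 0, 1]
    - [0, 0, 0.05, 0, 0, 0, 1]
    - [0, 0, 0.05, 0, 0, 0, 1]
    - [0, 0, 0.04, 0, 0, 0, 1]
    - [0, 0, 0.03, 0, 0, 0, 1]
    - [0, 0, 0, 0, 0, 0, 1]

```text
time: 17.05
eef_pos: [0.5524, 0.2767, 0.1328]
ee_rot: [-3.141, -0.002, 2.843]
force: [-0.6, 0.1, -5.4]
grip_width: 0.0117
finger_force: 29.9
```

Request:
carry_out:
  motion:
    - [0, 0, 0.03, 0, 0, 0, 1]
    - [0, 0, 0.03, 0, 0, 0, 1]
    - [0, 0, 0.03, 0, 0, 0, 1]
    - [0, 0, 0, 0, 0, 0, 1]
    - [0, 0, 0, 0, 0, 0, 1]

```text
time: 17.68
eef_pos: [0.5525, 0.2768, 0.1276]
ee_rot: [-3.141, -0.001, 2.843]
force: [0.7, -0.5, -5.3]
grip_width: 0.0115
finger_force: 29.9
```

Request:
carry_out:
  motion:
    - [0, 0, 0.03, 0, 0, 0, 1]
    - [0, 0, 0.02, 0, 0, 0, 1]
    - [0, 0, 0.02, 0, 0, 0, 1]
    - [0, 0, 0, 0, 0, 0, 1]
    - [0, 0, 0, 0, 0, 0, 1]

```text
time: 18.3
eef_pos: [0.5525, 0.2768, 0.1234]
ee_rot: [-3.141, -0.002, 2.843]
force: [0.8, 0.7, -5.8]
grip_width: 0.0112
finger_force: 29.9
```

Request:
carry_out:
  motion:
    - [0, 0, 0.02, 0, 0, 0, 1]
    - [0, 0, 0.01, 0, 0, 0, 1]
    - [0, 0, 0, 0, 0, 0, 1]
    - [0, 0, 0, 0, 0, 0, 1]

```text
time: 18.8
eef_pos: [0.5525, 0.2768, 0.1215]
ee_rot: [-3.141, -0.001, 2.843]
force: [0.9, 0.2, -5.6]
grip_width: 0.0113
finger_force: 29.9
```

Request:
carry_out:
  motion:
    - [0, 0, 0.02, 0, 0, 0, 1]
    - [0, 0, 0.01, 0, 0, 0, 1]
    - [0, 0, 0, 0, 0, 0, 1]
    - [0, 0, 0, 0, 0, 0, 1]

```text
time: 19.3
eef_pos: [0.5525, 0.2767, 0.1197]
ee_rot: [-3.141, -0.001, 2.843]
force: [1.2, 0.2, -5.0]
grip_width: 0.0114
finger_force: 29.9
```

Request:
carry_out:
  motion:
    - [0, 0, 0.02, 0, 0, 0, 1]
    - [0, 0, 0, 0, 0, 0, 1]
    - [0, 0, 0, 0, 0, 0, 1]

```text
time: 19.68
eef_pos: [0.5524, 0.2768, 0.1185]
ee_rot: [-3.141, -0.002, 2.843]
force: [1.5, 1.6, -5.6]
grip_width: 0.011
finger_force: 29.9
```

Request:
carry_out:
  motion:
    - [0, 0, 0.02, 0, 0, 0, 1]
    - [0, 0, 0, 0, 0, 0, 1]
    - [0, 0, 0, 0, 0, 0, 1]

```text
time: 20.05
eef_pos: [0.5524, 0.2767, 0.1173]
ee_rot: [-3.141, -0.002, 2.843]
force: [1.9, 0.1, -5.4]
grip_width: 0.0112
finger_force: 29.9
```

Request:
carry_out:
  motion:
    - [0, 0, 0.02, 0, 0, 0, 1]
    - [0, 0, 0, 0, 0, 0, 1]
    - [0, 0, 0, 0, 0, 0, 1]

```text
time: 20.42
eef_pos: [0.5524, 0.2768, 0.1161]
ee_rot: [-3.141, -0.001, 2.843]
force: [1.8, 1.5, -5.8]
grip_width: 0.0116
finger_force: 29.9
```

Run:
```python
from h import *
import cv2
p,r,o=state();ro=r*FX
P0=np.array([.5546,.2769,.1465])-[0,0,.0453]
P1=p-[0,0,.0453]; print(o["force"],o["torque"])
for n in C:
    a=cv2.imread(f"pics/last_{n}.png");b=np.mean([vision.snapshot(n)[:,:,::-1] for _ in range(2)],0).astype(np.uint8)
    cv2.imwrite(f"pics/now_{n}.png",b)
    for i in range(4):
        X=ro.apply(CUP[i]); q0=proj(n,X+P0)[0]; q1=proj(n,X+P1)[0]
        c0=np.round(q0).astype(int); h=5
        t=a[c0[1]-h:c0[1]+h+1,c0[0]-h:c0[0]+h+1]; K=8
        t=cv2.resize(t,None,fx=K,fy=K,interpolation=2)
        c1=np.round(q1).astype(int);H=10
        w=cv2.resize(b[c1[1]-H:c1[1]+H+1,c1[0]-H:c1[0]+H+1],None,fx=K,fy=K,interpolation=2)
        m=cv2.matchTemplate(w,t,cv2.TM_CCOEFF_NORMED);_,v,_,l=cv2.minMaxLoc(m)
        print(n,i,"score",round(v,2),"moved-predicted px",np.array(l)/K+h-H+c1-c0-(q1-q0))
```

```text
[ 1.8017  1.4699 -5.822 ] [ 0.2805 -0.3492 -0.0594]
side 0 score 0.57 moved-predicted px [0.3669 0.0158]
side 1 score 0.54 moved-predicted px [-3.7093  2.9308]
side 2 score 0.91 moved-predicted px [-0.2953  0.045 ]
side 3 score 0.71 moved-predicted px [-0.2836 -0.7287]
top 0 score 0.8 moved-predicted px [ 0.3726 -0.6131]
top 1 score 0.99 moved-predicted px [-0.1672 -0.2515]
top 2 score 0.96 moved-predicted px [0.3424 0.5482]
top 3 score 0.88 moved-predicted px [ 0.2106 -0.2187]
```

Request:
carry_out:
  motion:
    - [0, 0, 0.02, 0, 0, 0, 1]
    - [0, 0, 0, 0, 0, 0, 1]
    - [0, 0, 0, 0, 0, 0, 1]

```text
time: 21.0
eef_pos: [0.5526, 0.2769, 0.1159]
ee_rot: [3.141, -0.001, 2.843]
force: [-3.0, -1.4, 5.6]
grip_width: 0.0112
finger_force: 30.0
```

Request:
carry_out:
  motion:
    - [0, 0, 0.01, 0, 0, 0, 1]
    - [0, 0, 0, 0, 0, 0, 1]
    - [0, 0, 0, 0, 0, 0, 1]

```text
time: 21.38
eef_pos: [0.5526, 0.2769, 0.1159]
ee_rot: [3.141, -0.001, 2.843]
force: [-4.1, -1.0, 10.0]
grip_width: 0.0115
finger_force: 30.1
```

Request:
carry_out:
  motion:
    - [0, 0, 0, 0, 0, 0, 0.8]
    - [0, 0, 0, 0, 0, 0, 0.6]
    - [0, 0, 0, 0, 0, 0, 0.5]
    - [0, 0, 0, 0, 0, 0, 0.5]
    - [0, 0, 0, 0, 0, 0, 0.5]
    - [0, 0, 0, 0, 0, 0, 0.5]

```text
time: 22.12
eef_pos: [0.5524, 0.2767, 0.1143]
ee_rot: [-3.141, -0.002, 2.843]
force: [-0.7, 0.6, 0.2]
grip_width: 0.0428
finger_force: 0.0
```

Released; retreat straight up (fingers 43 mm apart, clear of the 12 mm rail).

Request:
carry_out:
  motion:
    - [0, 0, -0.1, 0, 0, 0, 0.5]
    - [0, 0, -0.25, 0, 0, 0, 0.5]
    - [0, 0, -0.4, 0, 0, 0, 0.5]
    - [0, 0, -0.5, 0, 0, 0, 0.5]
    - [0, 0, -0.6, 0, 0, 0, 0.5]
    - [0, 0, -0.6, 0, 0, 0, 0.5]
    - [0, 0, -0.6, 0, 0, 0, 0.5]
    - [0, 0, 0, 0, 0, 0, 0.5]

```text
time: 23.12
eef_pos: [0.5541, 0.277, 0.3018]
ee_rot: [3.137, 0.003, 2.843]
force: [-0.1, 0.4, -0.3]
grip_width: 0.0437
finger_force: 0.0
```

Run:
```python
from h import *
import cv2
p,r,o=state();print(p,o["force"]);rl,tl=pose(PL)
ro=rl
P=tl+[0,0,.078]
for n in C:
    a=cv2.imread(f"pics/now_{n}.png");b=vision.snapshot(n)[:,:,::-1]
    for z,nm in((.096,"up"),(.018,"low")):
      for i in range(4):
        q=np.round(proj(n,ro.apply(CUP[i]*[1,1,0]+[0,0,z])+P)[0]).astype(int);h,H,K=6,10,8
        f=lambda im,s:cv2.resize(np.ascontiguousarray(im[q[1]-s:q[1]+s+1,q[0]-s:q[0]+s+1]),None,fx=K,fy=K,interpolation=2)
        _,v,_,l=cv2.minMaxLoc(cv2.matchTemplate(f(b,H),f(a,h),cv2.TM_CCOEFF_NORMED)); print(n,nm,i,round(v,2),np.array(l)/K+h-H)
```

```text
[0.5541 0.277  0.3018] [-0.124   0.3543 -0.3418]
side up 0 0.46 [-0.625 -0.375]
side up 1 0.99 [0. 0.]
side up 2 0.81 [0.    0.125]
side up 3 1.0 [0. 0.]
side low 0 0.61 [2.5   3.375]
side low 1 0.98 [0. 0.]
side low 2 1.0 [0. 0.]
side low 3 0.98 [0. 0.]
top up 0 0.62 [-4. -4.]
top up 1 1.0 [0. 0.]
top up 2 0.97 [0. 0.]
top up 3 -0.28 [ 4. -4.]
top low 0 0.11 [-4. -4.]
top low 1 1.0 [0. 0.]
top low 2 0.98 [0. 0.]
top low 3 0.8 [-2.  4.]
```

```bash
python3 -c "
from workcell import hand_in;print(hand_in())"
```

```text
the job is handed in; nothing more can be done
None
```

I lifted the empty frame off the drip stand, set it down on the loaded frame, let go and handed the job in. I don't know the verdict: the hand-in gave no result. The feet met a firm stop at about the cup-floor height, and the frame cups still visible past the arm in the before/after pictures had not moved.

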